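Reset a locked-out boiler control

ROBOT

A 6-joint arm with a two-finger parallel gripper is mounted at the origin on the work surface. World frame = base frame: x ahead of the robot, y to its left, z up, the work surface at z = 0. Lengths are in m, angles in rad, forces in N, time in s.
With the tool pointing down it reaches from about 0.25 to 0.775 m from the base axis. Payload 4 kg.
Tool frame: the origin (TCP) lies on the centre line of the jaws, within the pads' length; the fingertips stand 8 mm ahead of it and the grasp point (between the pads) lies 11 mm behind it; z points along the fingers, y is the direction in which the jaws open and shut (so a half turn about z gives the same grasp; the last joint's range is limited). The gripper opens to 94 mm and grips with 3 to 60 N. Pads are 16 mm wide; open, the fingers measure 119 mm over their backs; the gripper's body (75 mm by 177 mm) begins 78 mm behind the grasp point.
Start: joints at [-1.253, 0.087, 1.371, -0, 1.684, -0.103], TCP at [0.225, -0.502, 0.214] pointing down, gripper open.
Joint ranges: [-3.1, 3.1], [-0.76, 2.03], [0.27, 2.55], [-1.08, 4.22], [0.17, 2.65], [-2.57, 2.57]. Speed limits (rad/s): [2.79, 2.79, 3.14, 3.14, 3.14, 3.14].

INTERFACE

Orientations are given as [roll, pitch, yaw] about the fixed x, y, z axes, in that order (R = Rz(yaw) Ry(pitch) Rx(roll)).
In Python, from bench import robot gives the robot as it stands.
- The arm moves only by the shell command python3 -m crank 'ROWS' [OPENING]. ROWS is JSON, a list of rows, each a list of 4 numbers: the shift along the tool's x, y, z scaled (see below), then the turn about the tool's z scaled (see below). A call has exactly 10 rows; each row shifts and turns the commanded pose from where the row before left it, along the tool's axes as they then stand; what a row does not reach is not made up. The controller multiplies each number of a shift by 0.2 m and each number of a turn by pi/2 rad. A row lasts 1/8 s, in which the tool goes at most 62.5 mm and 10.7 degrees, less where a joint would pass 70% of its speed; a pose out of reach is approached as far as the arm can. A call with a number of a shift or a turn outside -1 to 1 is refused whole. A call with a gripper value outside its range is refused whole. OPENING is the gripper command: -1 is fully open, 1 is shut, values between are in proportion, set as the call begins (- or left out, the last holds). The fingers move at their own pace and stop on an object; the grip force is fixed at half the most. Time passes only in rows, so rows that do not move let the fingers close, or fill a call up. It gives the time, the measured TCP pose, the force and the opening at its end, in the units of the state.
- robot.get_obs(): the state, without advancing time (a new reading comes with each control period).
- robot.snapshot(name): name is "scene" or "top"; returns (picture, depth): 420x560x3 uint8, red, green, blue; 420x560 float32, m along the optical axis (not along the pixel's ray), 0 where there is no reading.
- robot.camera_params(name): a dict with "fx", "fy", "cx", "cy" (pixels), "world_from_camera" (4x4, takes a point from camera to world coordinates). Camera axes: x right, y down, z forward; pixel columns grow to the right and rows downward; lengths in m; the calibration is good to about 2 mm. A picture is of the moment at which its call begins. camera_params takes no time and is no camera call.
- robot.close_job(): hands the job in, once; it reports no verdict.
The state is a dict: "time": time; "joint_positions": joint angles; "qvel": joint speeds; "joint_torque": joint torques, N m; "tool_pos": TCP position; "ee_rot": TCP orientation; "wrist_force": force on the tool from outside, world axes, zero at the start; "wrist_torque": the same for the moment, N m; "width": finger opening in m.
Only numpy, scipy, OpenCV 4.12 (cv2) and the standard library are available. Lean on these libraries where they do the work, as an engineer would, in place of code of your own. Each camera call takes 0.05 s, during which the arm holds its last target.

TASK

The boiler control has locked out. Reset it with the fingertips: press the two square keys under its display down together, never one without the other, keep both down for at least five seconds and let go of them; then press the round key between them right down on its own to restart the boiler, and let go. Do not turn the knobs, and leave the bottle, the meter and the two caps where they are.

Things in the scene. Friction and masses are not known exactly. Their poses are not given: they have to be found in the camera images.
- control_box: White control box bolted to the bench on its back, 180 (x) x 380 mm (y), fixed. Origin: centre of its underside; x to the upper edge of its face (away from the robot at yaw 0), y to its left, z up. Flat grey face 77 mm above the bench: dark display at x +36, y 0; under it, at x -35 mm, black keys: square at y +32, round at y 0, square at y -32. Low gauge and rocker (6 mm high) near the ends.
- key_left_top (a point): Centre of the top of the left square key, 20 x 20 mm, sides parallel to the box. Released, its top is 8 mm above the face, 85 mm above the bench; the point goes down with the key.
- key_right_top (a point): Centre of the top of the right square key, the same as the left one; their centres are 64 mm apart along the box's y.
- key_round_top (a point): Centre of the top of the round key, 18 mm across, midway between the square ones and at the same height; 13 mm of face are free between it and each square key.
- key_left (a joint): Travel of the left square key in m: 0 released, 0.005 fully down (its top is then 3 mm above the face). It moves straight down against a spring, 1.2 N at the start and 4 N at the bottom, and returns by itself. It counts as down from 0.0035 and as up below 0.001.
- key_right (a joint): Travel of the right square key in m, the same as the left one.
- key_round (a joint): Travel of the round key in m, with the same travel and spring.
- knob_left_mark (a point): End of the white pointer line on top of the left knob, 18 mm from its axis, 95 mm above the bench. The knob, 42 mm across, 19 mm above the face, has its axis at x -12, y +105 mm in the box's frame; it turns about the vertical, stays where it is left, and its setting differs from start to start.
- knob_right_mark (a point): End of the white pointer line on the right knob, the same as the left one but with its axis at y -105 mm.
- bottle: Loose closed plastic bottle of leak detector, 62 mm across, 155 mm tall, standing on the bench to the left or right of the box. Origin: centre of its underside.
- meter: Loose blue hand-held meter, 175 x 84 mm, 51 mm high at its dial, lying face up on the bench on the other side of the box. Origin: centre of its underside; x along its length.
- brass_cap: Loose brass cap, 34 mm across, 24 mm high, on the bench between the robot and the box. Origin: centre of its underside.
- pipe_cap: Loose red plastic pipe cap, a shallow cup with its mouth up, 40 mm across, 22 mm high, on the bench between the robot and the box, beside the brass cap. Origin: centre of its underside.

How it is judged:
By the outcome, as a careful person would: the job done as asked, in the order asked, and still so for the second after the job is handed in, with the robot touching nothing.
It also fails if it takes over 54 s, if anything falls off the work surface, if the arm or the gripper's body presses on something with over 40 N, if the wrist force passes 120 N, or if a joint passes its speed limit or range.

## Working session

There is one attempt and no reset: what is moved stays moved. The work goes in short steps, Python scripts to look and compute and a shell command to move; the robot and the scene stay as the last step left them, time stands still between calls to the robot, and variables do not carry over. Pictures are saved under pics/ and viewed, and the job is handed in when it is done.

```bash
mkdir -p pics; ls; python3 - <<'E'
from bench import robot
import cv2,numpy as np
o=robot.get_obs();print(o)
for n in("top","scene"):
    p,d=robot.snapshot(n);cv2.imwrite(f"pics/{n}0.png",p[:,:,::-1]);np.savez(f"pics/{n}0.npz",p=p,d=d)
    print(n,robot.camera_params(n))
E
```

```text
pics
{'time': 0.0, 'joint_positions': array([-1.25310468e+00,  8.79668134e-02,  1.37222321e+00, -1.58291378e-05,
        1.68358161e+00, -1.03076206e-01]), 'qvel': array([-0.00078544,  0.00171818,  0.00034478,  0.00074031, -0.0003159 ,
       -0.00136811]), 'joint_torque': array([ 6.44188058e-04, -3.40183568e+01, -3.02424109e+01,  7.16948742e-02,
        3.28317506e-02, -1.72288233e-04]), 'tool_pos': array([ 0.22449426, -0.50153169,  0.21231344]), 'ee_rot': array([-3.13942362e+00, -2.08554794e-04,  4.20765860e-01]), 'wrist_force': array([ 0.54005545, -0.32201636,  0.27368143]), 'wrist_torque': array([-0.06472994, -0.04377012,  0.00201963]), 'width': 0.09451473554808629}
top {'fx': 474.3394329805677, 'fy': 474.3394329805677, 'cx': 282.2518331010885, 'cy': 219.25114031842992, 'world_from_camera': array([[-0.01921102, -0.99469821,  0.10102678,  0.42843779],
       [-0.9998085 ,  0.01948943,  0.00176948,  0.03848699],
       [-0.00372905, -0.10097344, -0.99488213,  1.16145719],
       [ 0.        ,  0.        ,  0.        ,  1.        ]])}
scene {'fx': 517.5735677821747, 'fy': 517.5735677821747, 'cx': 278.339330066637, 'cy': 203.37119372856404, 'world_from_camera': array([[ 0.36003242,  0.76867186, -0.52869672,  1.19978405],
       [ 0.93287452, -0.30332236,  0.1942696 , -0.18399426],
       [-0.01103596, -0.56315106, -0.82628028,  1.12749132],
       [ 0.        ,  0.        ,  0.        ,  1.        ]])}
```

View pics/top0.png

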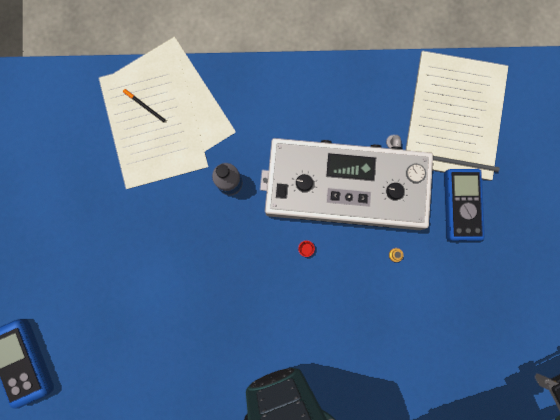

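View pics/scene0.png

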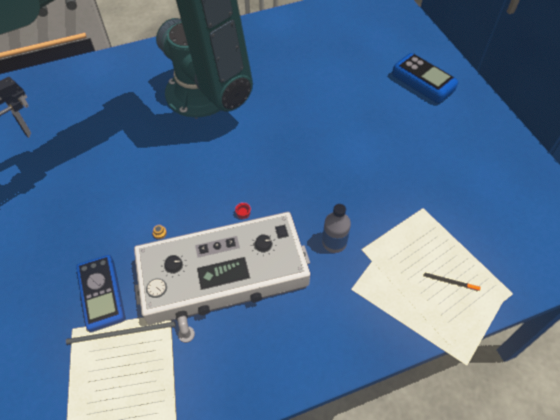

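The top view shows the box tilted a few degrees, with the keys near (335,196), (349,197) and (362,198). The bottle is at left, the meter at right, and the caps are in front at (307,249) and (397,255). I'll zoom in on the keys next.

```bash
python3 - <<'E'
import cv2,numpy as np
for n,(x0,y0,x1,y1) in {"top":(255,130,445,240),"scene":(130,205,320,320)}.items():
    z=np.load(f"pics/{n}0.npz");c=z["p"][y0:y1,x0:x1,::-1]
    cv2.imwrite(f"pics/{n}0z.png",cv2.resize(c,None,fx=4,fy=4,interpolation=cv2.INTER_CUBIC))
E
```

```text
(no output)
```

View pics/top0z.png

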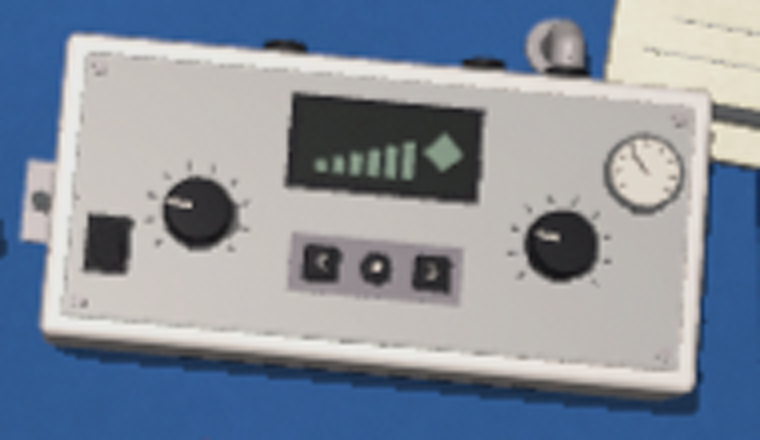

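View pics/scene0z.png

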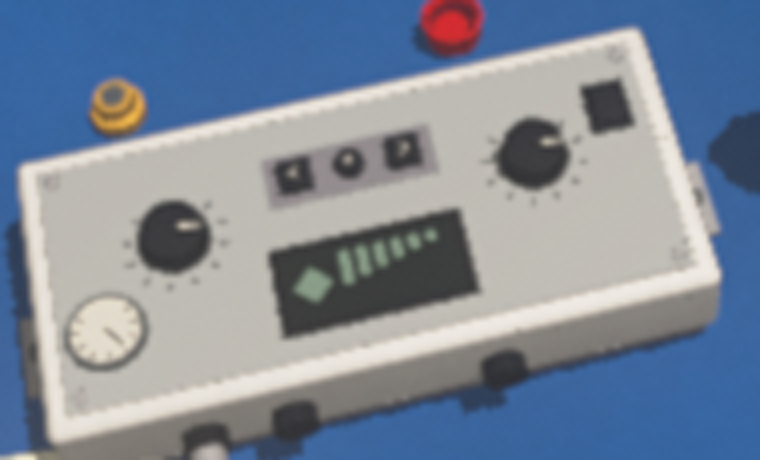

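```bash
cat > h.py <<'E'
import cv2,numpy as np
from bench import robot
def toplane(n,uv,z):
    c=robot.camera_params(n);T=c["world_from_camera"]
    uv=np.atleast_2d(uv);r=np.c_[(uv[:,0]-c["cx"])/c["fx"],(uv[:,1]-c["cy"])/c["fy"],np.ones(len(uv))]@T[:3,:3].T
    return (T[:3,3]+r*((z-T[2,3])/r[:,2])[:,None])
def topix(n,P):
    c=robot.camera_params(n);T=np.linalg.inv(c["world_from_camera"])
    q=np.atleast_2d(P)@T[:3,:3].T+T[:3,3];return np.c_[q[:,0]/q[:,2]*c["fx"]+c["cx"],q[:,1]/q[:,2]*c["fy"]+c["cy"]]
def rigid(m,w):
    m=np.array(m);w=np.array(w);a=m-m.mean(0);b=w-w.mean(0)
    th=np.arctan2((a[:,0]*b[:,1]-a[:,1]*b[:,0]).sum(),(a*b).sum())
    R=np.array([[np.cos(th),-np.sin(th)],[np.sin(th),np.cos(th)]]);t=w.mean(0)-R@m.mean(0)
    return th,R,t,w-(m@R.T+t)
E
python3 - <<'E'
from h import *
M={"disp":(.036,0,.077),"kl":(-.035,.032,.085),"kr":(-.035,-.032,.085),"ko":(-.035,0,.085),"nl":(-.012,.105,.096),"nr":(-.012,-.105,.096)}
S={"top":dict(zip(M,[(385,148),(320,263),(431,273),(376,268),(199,212),(562,244)])),"scene":dict(zip(M,[(375,273),(404,150),(294,176),(348,162),(534,153),(174,236)]))}
off={"top":(255,130),"scene":(130,205)}
tot={}
for n in S:
    z=np.load(f"pics/{n}0.npz");g=z["p"].max(2)
    W=[];mm=[]
    _,l,st,ce=cv2.connectedComponentsWithStats((g<105).astype(np.uint8),connectivity=4)
    for k,(u,v) in S[n].items():
        u0,v0=u/4+off[n][0],v/4+off[n][1]
        r={"d":9,"k":5,"n":13}[k[0]]
        # darkness-weighted centroid in window
        yy,xx=np.mgrid[int(v0)-r:int(v0)+r+1,int(u0)-r:int(u0)+r+1]
        if k=="disp": i=l[int(v0)-6,int(u0)-8] or l[int(v0),int(u0)]; c=ce[i]; print(st[i])
        else:
            bg=150 if k[0]=="k" else 200
            w=np.clip(bg-g[yy,xx].astype(float),0,90); w[w<30]=0
            c=((w*xx).sum()/w.sum(),(w*yy).sum()/w.sum())
        P=toplane(n,c,M[k][2])[0]; 
        dd=z["d"][int(c[1]),int(c[0])];cp=robot.camera_params(n)["world_from_camera"]
        print(n,k,np.round(c,1),np.round(P,4))
        if k!="disp": W.append(P[:2]);mm.append(M[k][:2])
    th,R,t,res=rigid(mm,W);print(n,"yaw",th,np.degrees(th),"origin",t);print(np.round(res*1000,1))
    for k in("kl","ko","kr"):print(k,R@np.array(M[k][:2])+t)
E
```

```text
[326 153  50  28 974]
top disp [350.2 166.2] [ 0.6594 -0.1198  0.077 ]
top kl [334.8 195.6] [ 0.59   -0.0811  0.085 ]
top kr [362.6 198.1] [ 0.5829 -0.1445  0.085 ]
top ko [348.6 196.9] [ 0.5863 -0.1125  0.085 ]
top nl [304.6 182.9] [ 0.6188 -0.0119  0.096 ]
top nr [395.2 190.8] [ 0.5965 -0.2171  0.096 ]
top yaw -0.10793719152354835 -6.184345526794564 origin [ 0.62052573 -0.1162012 ]
[[ 0.8 -0.5]
 [ 0.6 -0.2]
 [ 0.5 -0.1]
 [-1.1 -1.4]
 [-0.8  2.2]]
kl [ 0.5891767  -0.08061696]
ko [ 0.58572942 -0.11243073]
kr [ 0.58228213 -0.14424451]
[197 258  52  31 901]
scene disp [223.3 273.1] [ 0.6594 -0.1208  0.077 ]
scene kl [230.2 242.6] [ 0.5944 -0.0826  0.085 ]
scene kr [203.1 248.7] [ 0.5871 -0.1457  0.085 ]
scene ko [216.8 245.6] [ 0.5908 -0.114   0.085 ]
scene nl [262.9 243. ] [ 0.6295 -0.014   0.096 ]
scene nr [172.8 264.1] [ 0.6065 -0.2205  0.096 ]
scene yaw -0.11126001839529408 -6.374729482598252 origin [ 0.62731031 -0.11822337]
[[-1.7 -0. ]
 [-1.9  0.4]
 [-1.7  0.4]
 [ 2.4 -1.5]
 [ 2.8  0.7]]
kl [ 0.59607969 -0.08253516]
ko [ 0.59252671 -0.1143373 ]
kr [ 0.58897373 -0.14613945]
```

```bash
python3 -m crank '[[0,0,0,0.085],[0,0,0,0.085],[0,0,0,0.085],[0,0,0,0.085],[0.15,-0.2,0,0],[0.15,-0.2,0,0],[0.15,-0.2,0,0],[0.15,-0.2,0,0],[0.15,-0.2,0,0],[0,0,0,0]]' -0.11
```

```text
time: 1.35
tool_pos: [0.3979, -0.3177, 0.213]
ee_rot: [-3.14, 0.0, -0.108]
wrist_force: [-0.5, -0.1, -0.4]
width: 0.0523
```

```bash
python3 -m crank '[[0.167,-0.224,0,0],[0.167,-0.224,0,0],[0.167,-0.224,0,0],[0.167,-0.224,0,0],[0.167,-0.224,0,0],[0,0,0,0],[0,0,0.15,0],[0,0,0.15,0],[0,0,0.15,0],[0,0,0,0]]'
python3 - <<'E'
from h import *
print(robot.get_obs()["tool_pos"],robot.get_obs()["ee_rot"])
for n,(x0,y0,x1,y1) in {"top":(255,110,445,240),"scene":(130,180,320,320)}.items():
    p,d=robot.snapshot(n)
    cv2.imwrite(f"pics/{n}1z.png",cv2.resize(p[y0:y1,x0:x1,::-1],None,fx=4,fy=4,interpolation=cv2.INTER_CUBIC))
print(robot.get_obs()["tool_pos"],robot.get_obs()["ee_rot"],robot.get_obs()["width"],robot.get_obs()["wrist_force"])
E
```

```text
time: 2.6
tool_pos: [0.5846, -0.1179, 0.1201]
ee_rot: [-3.141, 0.007, -0.116]
wrist_force: [0.1, -0.3, -1.1]
width: 0.0516
[ 0.58457415 -0.11792095  0.12010366] [-3.14122895  0.00736658 -0.11552818]
[ 0.58724426 -0.11800999  0.12415622] [ 3.14097643e+00 -2.77189865e-04 -1.14948405e-01] 0.05191582010402481 [0.2277152  0.44792811 0.57462653]
```

View pics/top1z.png

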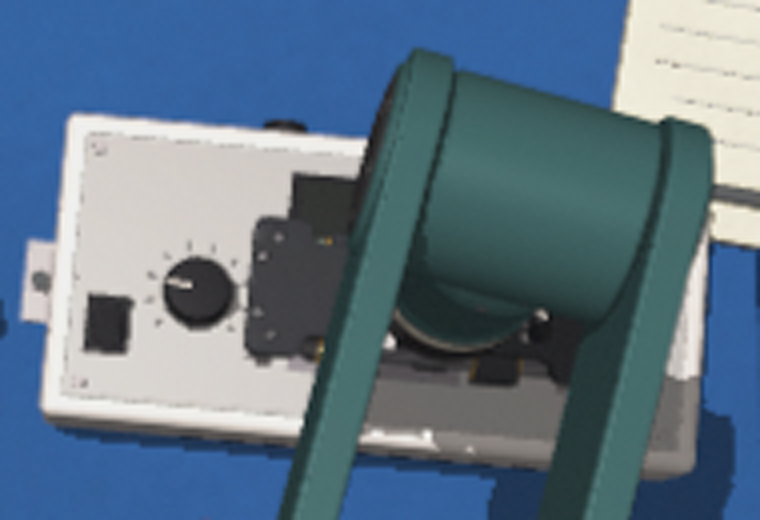

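View pics/scene1z.png

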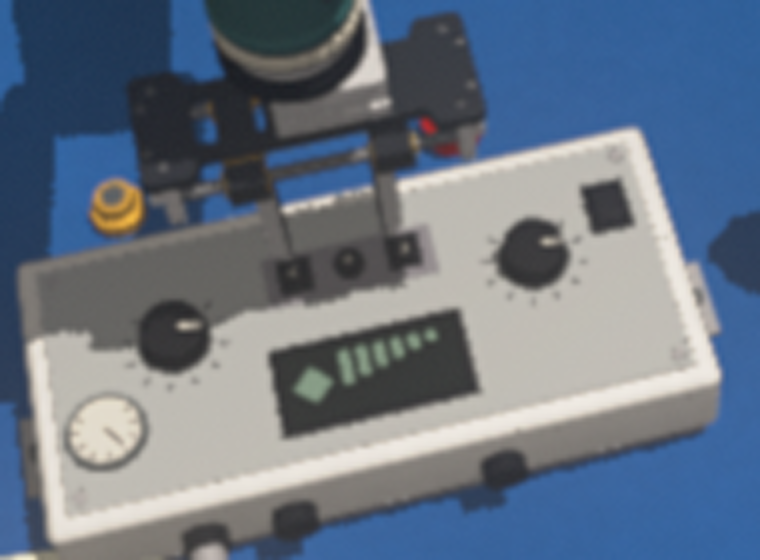

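The fingers sit about 5 mm too far to the right side of the keys: the measured TCP y is -0.118 against a target of -0.113. I'll correct that, go lower and check with an overlay.

```bash
python3 -m crank '[[0,-0.026,0,0],[0,0,0,0],[0,0,0.03,0],[0,0,0.03,0],[0,0,0.03,0],[0,0,0,0],[0,0,0,0],[0,0,0,0],[0,0,0,0],[0,0,0,0]]'
python3 - <<'E'
from h import *
n="scene";p,d=robot.snapshot(n);o=robot.get_obs();x0,y0=180,220;s=8
print(o["tool_pos"],o["ee_rot"],o["width"],o["wrist_force"])
im=cv2.resize(p[y0:y0+60,x0:x0+90,::-1],None,fx=s,fy=s,interpolation=cv2.INTER_CUBIC)
cv2.imwrite("pics/s2.png",im)
yw=o["ee_rot"][2];X=np.array([np.cos(yw),np.sin(yw)]);Y=np.array([-X[1],X[0]])
for sg in(1,-1):
    q=[np.r_[o["tool_pos"][:2]+a*X*.008+sg*b*Y,o["tool_pos"][2]-.008] for a,b in((1,.026),(1,.0385),(-1,.0385),(-1,.026))]
    uv=((topix(n,q)-[x0,y0]+.5)*s).astype(np.int32);cv2.polylines(im,[uv],True,(0,0,255),1)
yw=-.110;X=np.array([np.cos(yw),np.sin(yw)]);Y=np.array([-X[1],X[0]])
for sg in(1,-1):
    q=[np.r_[np.array([.588,-.1128])+a*X*.01+sg*b*Y,.085] for a,b in((1,.022),(1,.042),(-1,.042),(-1,.022))]
    uv=((topix(n,q)-[x0,y0]+.5)*s).astype(np.int32);cv2.polylines(im,[uv],True,(0,255,0),1)
cv2.imwrite("pics/s2o.png",im)
E
```

```text
time: 3.95
tool_pos: [0.5882, -0.1114, 0.1056]
ee_rot: [3.141, -0.0, -0.113]
wrist_force: [-0.4, -0.0, -0.2]
width: 0.0522
[ 0.5882026  -0.11145757  0.10561528] [ 3.14146560e+00 -2.46524567e-04 -1.13312542e-01] 0.05232769690840877 [ 0.71999987  0.46030172 -0.08029755]
```

View pics/s2o.png

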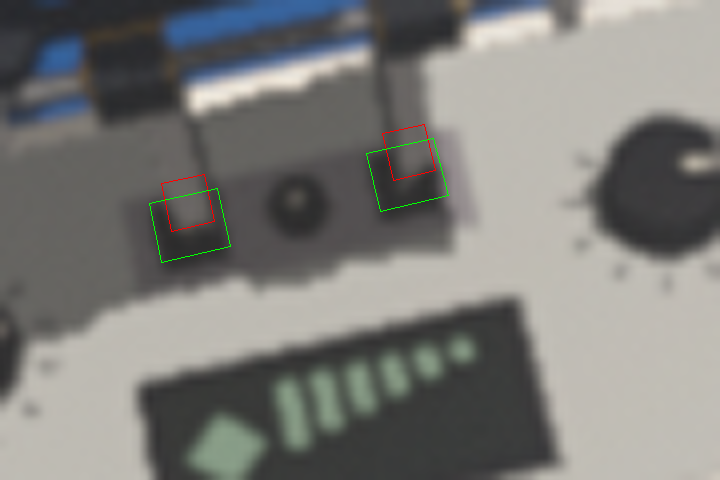

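View pics/s2.png

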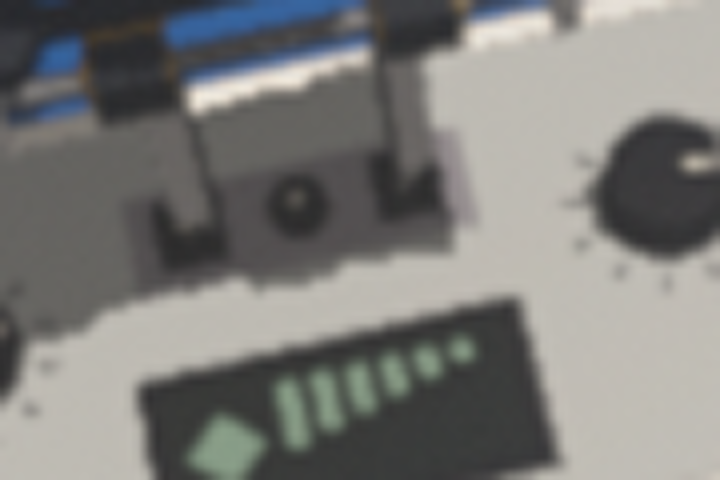

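The overlay agrees with the picture. Both fingertips, at about (190,225) and (410,180), are over their square keys. I'll shift 1 mm, then press both.

```bash
python3 -m crank '[[0,0.006,0,0],[0,0,0.03,0],[0,0,0.03,0],[0,0,0.03,0],[0,0,0,0],[0,0,0,0],[0,0,0,0],[0,0,0,0],[0,0,0,0],[0,0,0,0]]'
python3 - <<'E'
from h import *
o=robot.get_obs();print(o["tool_pos"],o["ee_rot"],o["width"],o["wrist_force"],o["wrist_torque"])
E
```

```text
time: 5.25
tool_pos: [0.588, -0.1126, 0.0889]
ee_rot: [3.141, -0.001, -0.113]
wrist_force: [-2.8, 1.0, 7.3]
width: 0.0521
[ 0.58795156 -0.11263086  0.08894259] [ 3.14125847e+00 -5.18103839e-04 -1.13237101e-01] 0.05205686123042455 [-2.82589576  1.0133291   7.34242603] [0.15582898 0.60364607 0.00441611]
```

```bash
python3 -m crank '[[0,0,0.008,0],[0,0,0,0],[0,0,0,0],[0,0,0,0],[0,0,0,0],[0,0,0,0],[0,0,0,0],[0,0,0,0],[0,0,0,0],[0,0,0,0]]'
python3 - <<'E'
from h import *
n="scene";p,d=robot.snapshot(n);o=robot.get_obs();x0,y0=180,220;s=8
print(o["tool_pos"],o["ee_rot"],o["width"],o["wrist_force"],o["wrist_torque"])
im=cv2.resize(p[y0:y0+60,x0:x0+90,::-1],None,fx=s,fy=s,interpolation=cv2.INTER_CUBIC)
cv2.imwrite("pics/s3.png",im)
E
```

```text
time: 6.5
tool_pos: [0.588, -0.1127, 0.0882]
ee_rot: [3.141, -0.001, -0.113]
wrist_force: [-4.6, 0.9, 9.9]
width: 0.052
[ 0.58796978 -0.11264119  0.08823999] [ 3.14120197e+00 -8.96148074e-04 -1.13242548e-01] 0.052186688792894065 [-4.29135783  0.85702957  9.59393069] [0.26091767 0.79985594 0.00534082]
```

View pics/s3.png

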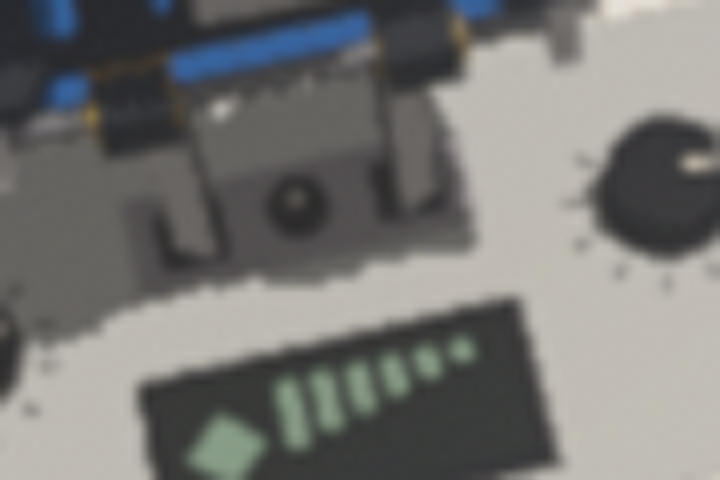

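Both keys look pressed: the fingertips cover them near (195,245) and (415,200), and 9.7 N is more than the 8 N of two bottomed springs. I'll press a little more to be sure of both, then hold for over 5 s.

```bash
python3 -m crank '[[0,0,0.006,0],[0,0,0,0],[0,0,0,0],[0,0,0,0],[0,0,0,0],[0,0,0,0],[0,0,0,0],[0,0,0,0],[0,0,0,0],[0,0,0,0]]'
for i in 1 2 3 4; do python3 -m crank '[[0,0,0,0],[0,0,0,0],[0,0,0,0],[0,0,0,0],[0,0,0,0],[0,0,0,0],[0,0,0,0],[0,0,0,0],[0,0,0,0],[0,0,0,0]]'; done
python3 - <<'E'
from h import *
o=robot.get_obs();print(o["tool_pos"],o["wrist_force"],o["wrist_torque"])
E
```

```text
time: 7.8
tool_pos: [0.588, -0.1127, 0.0882]
ee_rot: [3.141, -0.001, -0.113]
wrist_force: [-6.6, 1.6, 13.7]
width: 0.0519
time: 9.05
tool_pos: [0.588, -0.1127, 0.0882]
ee_rot: [3.141, -0.001, -0.113]
wrist_force: [-5.8, 0.8, 13.0]
width: 0.0523
time: 10.3
tool_pos: [0.588, -0.1126, 0.0882]
ee_rot: [3.141, -0.001, -0.113]
wrist_force: [-5.5, 0.5, 13.5]
width: 0.0525
time: 11.55
tool_pos: [0.588, -0.1126, 0.0882]
ee_rot: [3.141, -0.001, -0.113]
wrist_force: [-6.1, 1.2, 13.0]
width: 0.0521
time: 12.8
tool_pos: [0.588, -0.1126, 0.0882]
ee_rot: [3.141, -0.001, -0.113]
wrist_force: [-4.9, 0.9, 14.4]
width: 0.0519
[ 0.58802224 -0.11263566  0.08817375] [-4.87878177  0.88236118 14.433255  ] [0.31980612 1.18883827 0.01104122]
```

Both bottomed (z no longer changes as the force rises) and were held over 7 s. Next I'll lift straight up, then shut the fingers.

```bash
python3 -m crank '[[0,0,-0.05,0],[0,0,-0.05,0],[0,0,-0.05,0],[0,0,-0.05,0],[0,0,0,0],[0,0,0,0],[0,0,0,0],[0,0,0,0],[0,0,0,0],[0,0,0,0]]'
python3 -m crank '[[0,0,0,0],[0,0,0,0],[0,0,0,0],[0,0,0,0],[0,0,0,0],[0,0,0,0],[0,0,0,0],[0,0,0,0],[0,0,0,0],[0,0,0,0]]' 1
python3 - <<'E'
from h import *
n="scene";p,d=robot.snapshot(n);o=robot.get_obs();x0,y0=180,220;s=8
print(o["tool_pos"],o["ee_rot"],o["width"],o["wrist_force"],o["wrist_torque"])
im=cv2.resize(p[y0:y0+60,x0:x0+90,::-1],None,fx=s,fy=s,interpolation=cv2.INTER_CUBIC)
cv2.imwrite("pics/s4.png",im)
E
```

```text
time: 14.05
tool_pos: [0.588, -0.1126, 0.1246]
ee_rot: [3.142, 0.0, -0.113]
wrist_force: [0.4, 1.0, -0.5]
width: 0.0521
time: 15.3
tool_pos: [0.588, -0.1126, 0.1247]
ee_rot: [3.141, -0.0, -0.113]
wrist_force: [0.1, 0.3, -0.9]
width: 0.0005
[ 0.58801713 -0.11261745  0.12467726] [ 3.14150507e+00 -3.68204158e-05 -1.13256646e-01] 0.00036496973405834724 [-0.59815546  0.36920939  0.34178157] [0.07074301 0.00447596 0.02706542]
```

View pics/s4.png

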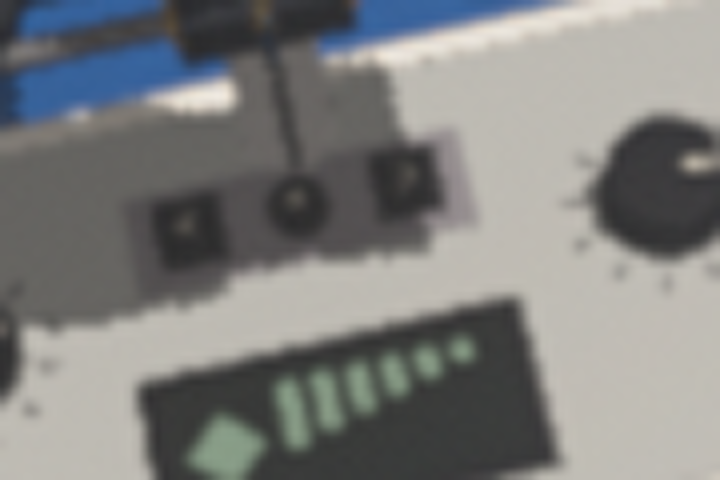

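The shut fingertips are lined up with the round key at (297,205), and both square keys are up again. I'll press the round key.

```bash
python3 -m crank '[[0,0,0.04,0],[0,0,0.04,0],[0,0,0.04,0],[0,0,0.04,0],[0,0,0.033,0],[0,0,0,0],[0,0,0,0],[0,0,0,0],[0,0,0,0],[0,0,0,0]]'
python3 - <<'E'
from h import *
n="scene";p,d=robot.snapshot(n);o=robot.get_obs();x0,y0=180,220;s=8
print(o["tool_pos"],o["ee_rot"],o["width"],o["wrist_force"],o["wrist_torque"])
im=cv2.resize(p[y0:y0+60,x0:x0+90,::-1],None,fx=s,fy=s,interpolation=cv2.INTER_CUBIC)
cv2.imwrite("pics/s5.png",im)
E
```

```text
time: 16.6
tool_pos: [0.5879, -0.1126, 0.0882]
ee_rot: [3.141, -0.001, -0.113]
wrist_force: [-4.2, 0.7, 8.3]
width: 0.0003
[ 0.58790008 -0.11259661  0.0882057 ] [ 3.14130464e+00 -6.39788132e-04 -1.13221627e-01] 0.0006527574338643108 [-4.36926832  0.94825499  8.70763221] [ 0.2212028   0.78018505 -0.04767277]
```

View pics/s5.png

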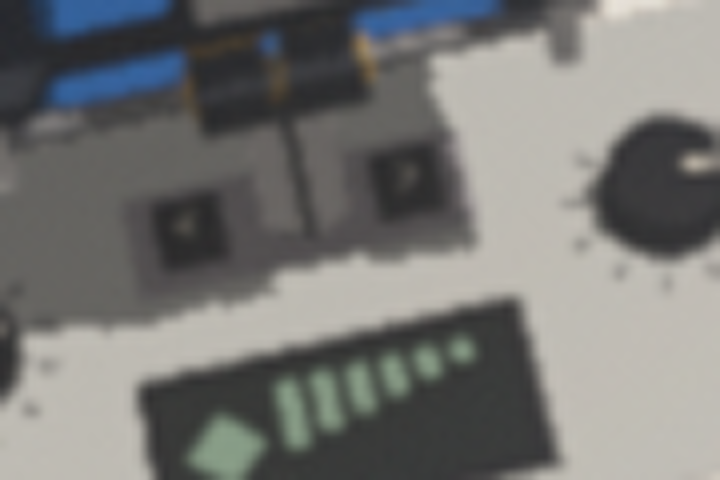

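The shut fingers cover the round key at (305,210), and the square keys on either side are clear and up. TCP z is 0.0882 with 8.5 N, so the key is at its stop. I'll hold another moment, then lift.

```bash
python3 -m crank '[[0,0,0,0],[0,0,0,0],[0,0,0,0],[0,0,-0.1,0],[0,0,-0.1,0],[0,0,-0.15,0],[0,0,-0.15,0],[0,0,-0.15,0],[0,0,0,0],[0,0,0,0]]'
python3 -m crank '[[-0.15,0.2,0,0],[-0.15,0.2,0,0],[-0.15,0.2,0,0],[-0.15,0.2,0,0],[-0.15,0.2,0,0],[0,0,0,0],[0,0,0,0],[0,0,0,0],[0,0,0,0],[0,0,0,0]]'
python3 - <<'E'
from h import *
for n in("top","scene"):
    p,d=robot.snapshot(n);q=np.load(f"pics/{n}0.npz")["p"]
    df=np.abs(p.astype(int)-q).max(2)
    cv2.imwrite(f"pics/{n}6.png",p[:,:,::-1]);
    cv2.imwrite(f"pics/{n}6d.png",np.clip(df*3,0,255).astype(np.uint8))
print(robot.get_obs()["tool_pos"],robot.get_obs()["wrist_force"])
E
```

```text
time: 17.9
tool_pos: [0.5875, -0.1125, 0.2145]
ee_rot: [-3.141, 0.002, -0.113]
wrist_force: [-0.4, -0.8, -1.1]
width: 0.0005
time: 19.15
tool_pos: [0.4169, -0.2938, 0.2161]
ee_rot: [3.142, -0.0, -0.112]
wrist_force: [0.6, 0.3, 0.2]
width: 0.0003
[ 0.41670169 -0.29405129  0.21611995] [ 0.74556647 -0.34696759 -0.53274416]
```

View pics/top6.png

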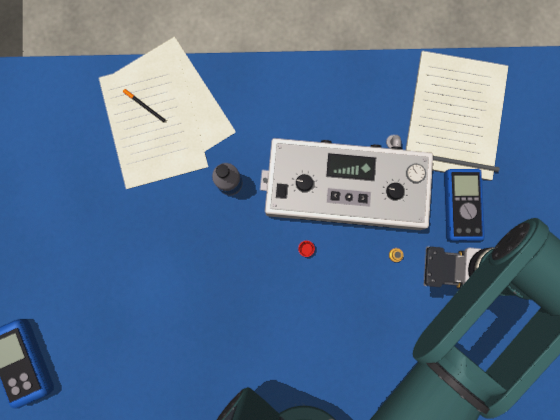

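View pics/scene6d.png

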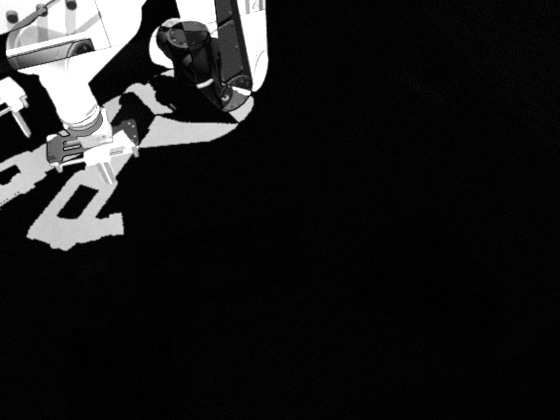

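View pics/top6d.png

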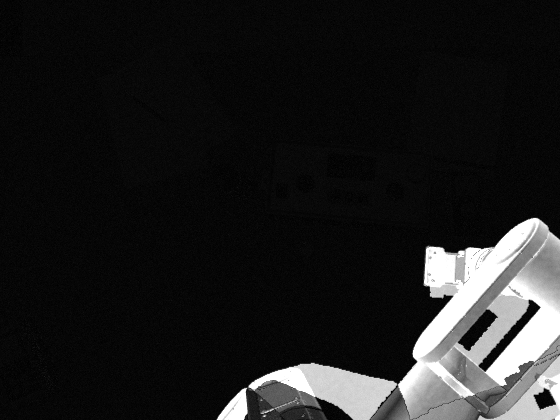

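The difference pictures show no change outside the arm and its shadow. The knobs, keys, bottle, meter and caps are all as at the start, so I'm handing in.

```bash
python3 -c "
from bench import robot
robot.close_job()"
```

```text
the job is handed in; nothing more can be done
```

I did the reset as asked and handed it in at about 19 s; `close_job` gave no verdict.

- **Square keys:** I pressed both at once with the two fingertips, 52 mm apart inside. They went to the stop: the TCP stayed at 0.0882 m while the force rose from 9.7 to about 14 N. They stayed down for over 7 s. I then lifted straight off, and the picture showed both keys up again.
- **Round key:** I pressed it alone with the fingers shut, to the same TCP height at about 8.5 N, for about 1 s, and released it. The square keys stayed up on both sides.
- **Final check:** before-and-after pictures from both cameras differ only at the arm and its shadow. The knobs, bottle, meter and both caps are where they were, and the arm is clear of everything.
- **Disagreement:** my first position fits from the two cameras differed by about 7 mm along x. I put this down to seeing the sides of the keys and knobs. I aimed by the display, where the cameras agreed to about 1 mm, and checked with an overlay before pressing.
- **Not measured:** key travel was not read directly. It is inferred from the TCP height, the force and the pictures.

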